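Buckle tray under the extraction hood, bleed shutter held half open

TASK

Push the tray of brass buckles, keeping it level, through the mouth and under the bench extraction hood, all the way in until it stops. Then slide the sprung bleed shutter on top of the hood half-way open by its upright tab, never letting it run to fully open, and hold it there: finish while your fingers are still holding the tab at half travel, with the tray still fully in. Leave the jar, the spool and the mallet alone.

Things in the scene. Friction and masses are not known exactly. Their poses are not given: they have to be found in the camera images.
- hood: Grey extraction hood fixed to the bench, 160 (own x) x 150 (own y) x 80 mm high; origin: centre of its underside, z up. A tunnel along own y, 120 mm wide, 55 mm high, floored by the bench: mouth at y = +75 mm, inner stop at y = -50 mm. From the rear (-y) face a duct, up to 65 mm high, goes down into the bench at y = -150 mm.
- mouth (a point): Middle of the tunnel's mouth: in the hood's face at own y = +75 mm, 27 mm above the bench; axes as the hood's (+y points out of the mouth). Outside it, either side of the tunnel, stand flared steel guide plates 22 mm high, reaching to about 30 mm before the mouth and 78 mm either side.
- half_mark (a point): Half-travel mark of the shutter, on the hood's top, at x = 0, y = -35 mm in the hood's frame, 85 mm above the bench. Seen as a small dark upright block (3 mm along y) on each of the two aluminium guide strips (9 mm high, centred 41 mm either side) between which the shutter slides.
- tray_center (a point): Centre of the open aluminium tray (loose, 0.25 to 0.5 kg), 14 mm above its underside; axes the tray's, z up. Tray 110 (x) x 130 (y) x 28 mm high, buckles fixed in it, upright wooden grip beyond its +y end. It goes in -y end first, own y along the hood's y. Fully in, it meets the inner stop and this point is at x = 0, y = +15 mm in the hood's frame.
- tray_grip (a point): Grasp place on the tray's upright wooden grip: on its centre line, 95 mm along own +y from the tray's centre, 80 mm above the bench; axes as the tray's. The grip is 14 mm thick (own x) by 22 mm (own y), its top 95 mm above the bench. With the tray fully in this point is at y = +110 mm in the hood's frame, 35 mm outside the mouth.
- shutter (a joint): Travel of the sprung bleed shutter, in m: 0 = closed (where the spring returns it), 0.070 = fully open, 0.035 = half travel. It slides along the hood's -y (away from the mouth). The spring pushes it shut with about 2 N when closed, 8.5 N at half travel and 15 N fully open.
- tab_grip (a point): Grasp place on the shutter's upright steel tab (40 mm wide along the hood's x, 10 mm thick along y, the sliding direction; from 85 to 127 mm above the bench): on its centre line, 111 mm above the bench; axes as the hood's. At x = y = 0 in the hood's frame when closed, y = -35 mm at half travel, where the dark bar at the tab's foot is level with the marks.
- jar: Bystander: amber glass jar with a metal lid, 70 mm across, 110 mm high; origin at the centre of its underside.
- spool: Bystander: white thread spool, 48 mm across, 54 mm high, standing; origin at the centre of its underside.
- mallet: Bystander: wooden mallet lying down, head 85 mm long (own x) and 52 mm thick, handle along own +y to 180 mm; origin on the bench under the centre of the head.
Things that resemble listed ones, but are neither listed nor needed, are in the scene too. Leave any blue or red look-alike of the part that bears tray_center alone.

How it is judged:
By the outcome, as a careful person would: the job done as asked, in the order asked, and still so for the second after the job is handed in, while the arm keeps its last pose, push and grip.
It also fails if it takes over 48 s, if anything falls off the work surface, if the arm or the gripper's body presses on something with over 40 N, if the wrist force passes 120 N, or if a joint passes its speed limit or range.

ROBOT

A 7-joint arm with a two-finger parallel gripper is mounted at the origin on the work surface. World frame = base frame: x ahead of the robot, y to its left, z up, the work surface at z = 0. Lengths are in m, angles in rad, forces in N, time in s.
With the tool pointing down it reaches from about 0.425 to 0.975 m from the base axis. Payload 16.7 kg.
Tool frame: the origin (TCP) lies midway between the tips of the shut fingers; the grasp point (between the pads) lies 19 mm behind it (grip_depth is the z of the grasp point in the tool frame, in m); z points along the fingers, x is the direction in which the jaws open and shut, and the axes are right-handed (so a half turn about z gives the same grasp; the last joint's range is limited). The gripper opens to 85 mm and grips with 20 to 120 N. Pads are 22 mm wide; open, the fingers measure 114 mm over their backs; the gripper's body (76 mm by 85 mm) begins 54 mm behind the grasp point. The pads swing forward as they close: fully open they stand 13 mm farther back than shut.
Start: joints at [-1.353, 0.426, 0.074, 1.606, -0.034, 1.111, -0.067], TCP at [0.242, 0.63, 0.231] pointing down, gripper open.
Joint ranges: [-2.85, 2.85], [-0.5, 2.14], [-1.23, 1.37], [0.21, 2.46], [-1.02, 4.16], [0.16, 2.05], [-2.73, 2.73]. Speed limits (rad/s): [1.89, 1.89, 2.39, 2.39, 3.01, 3.01, 3.01].

INTERFACE

Orientations are given as [roll, pitch, yaw] about the fixed x, y, z axes, in that order (R = Rz(yaw) Ry(pitch) Rx(roll)).
In Python, from station import observe, snapshot, sign_off, grip_depth gives the robot as it stands. The module is installed in compiled form; this text tells all that it offers.
- The arm moves only by the tool arm_command, never from a script. Its argument "steps" is a list of rows, each an object with "offset": the shift along the world's x, y, z each as a share of 0.075 m, from -1 to 1, a list of three; "rot": the turn, a rotation vector about the world's x, y, z each as a share of 90 degrees, from -1 to 1, a list of three. In form: [{"offset": [x, y, z], "rot": [wx, wy, wz]}, ...]. A call has exactly 5 rows; each row shifts and turns the commanded pose from where the row before left it; what a row does not reach is not made up. A row lasts 1/12 s, in which the tool goes at most 41.7 mm and 7.16 degrees, less where a joint would pass 70% of its speed; a pose out of reach is approached as far as the arm can. A call with a number of a shift or a turn outside -1 to 1 is refused whole. A call with a gripper value outside its range is refused whole. "fingers" is the closure, from -1 (fully open) to 1 (shut), set as the call begins (left out, the last holds). The fingers move at their own pace and stop on an object; "squeeze" is the grip in N (left out, the last holds). Time passes only in rows, so rows that do not move let the fingers close, or fill a call up. It gives the time, the measured TCP pose, the force and the opening at its end, in the units of the state.
- observe(): the state, without advancing time (a new reading comes with each control period).
- snapshot(name): name is "scene" or "top" or "wrist"; returns a dict with "color" (400x640x3 uint8, red, green, blue), "vertical_fov" (degrees; the focal length in pixels is half the picture's height over the tangent of half this angle, whatever the lens; pixels are square), "cx", "cy" (the principal point, pixels), "camera_from_world" (4x4, takes a point from world to camera coordinates). Camera axes: x right, y down, z forward; pixel columns grow to the right and rows downward; lengths in m; the calibration is good to about 2 mm. A picture is of the moment at which its call begins. There is no depth.
- sign_off(): hands the job in, once; it reports no verdict.
The state is a dict: "time_s": time; "qpos": joint angles; "qvel": joint speeds; "tau": joint torques, N m; "ee_pos": TCP position; "ee_rot": TCP orientation; "wrist_force": force on the tool from outside, world axes, zero at the start; "torque": the same for the moment, N m; "gripper_width": opening from 0.0 (shut) to 1.0 (fully open).
Only numpy, scipy, OpenCV 4.12 (cv2) and the standard library are available. Lean on these libraries where they do the work, as an engineer would, in place of code of your own. Each camera call takes 0.05 s, during which the arm holds its last target.

## Working session

There is one attempt and no reset: what is moved stays moved. The work goes in short steps, Python scripts to look and compute and a tool call to move; the robot and the scene stay as the last step left them, time stands still between calls to the robot, and variables do not carry over. Pictures are saved under pics/ and viewed, and the job is handed in when it is done.

Besides the shell and the picture viewer there is one more tool, called after "Emit:" by a JSON object that holds its "api" and its "payload". arm_command: Moves the arm, as the interface text tells. Shift numbers are shares of 0.075 m and turn numbers shares of 90 degrees, none past 1 either way. Its arguments: {"type":"object","properties":{"steps":{"type":"array"},"fingers":{"type":"number"},"squeeze":{"type":"number"}},"required":["steps"]}

```bash
mkdir -p pics; ls
cat > h.py <<'E'
import numpy as np, cv2
from station import observe, snapshot, sign_off, grip_depth
def snap(n,f):
    s=snapshot(n); cv2.imwrite('pics/'+f+'.png',s['color'][:,:,::-1]); np.savez('pics/'+f+'.npz',**s); return s
def load(f): return np.load('pics/'+f+'.npz')
def F(s): return s['color'].shape[0]/2/np.tan(np.radians(float(s['vertical_fov']))/2)
def ray(s,u,v):
    T=np.array(s['camera_from_world']);R=T[:3,:3];t=T[:3,3];f=F(s)
    d=R.T@np.array([(u-s['cx'])/f,(v-s['cy'])/f,1]);return -R.T@t,d
def onz(s,u,v,z):
    o,d=ray(s,u,v);return o+d*(z-o[2])/d[2]
def proj(s,p):
    T=np.array(s['camera_from_world']);c=T[:3,:3]@np.array(p)+T[:3,3];return np.array([c[0]/c[2]*F(s)+s['cx'],c[1]/c[2]*F(s)+s['cy']])
def tri(*obs):
    A=np.zeros((3,3));b=np.zeros(3)
    for s,u,v in obs:
        o,d=ray(s,u,v);d/=np.linalg.norm(d);P=np.eye(3)-np.outer(d,d);A+=P;b+=P@o
    x=np.linalg.solve(A,b);
    return x,[np.round(proj(s,x)-[u,v],1) for s,u,v in obs]
E
python3 - <<'E'
from h import *
for n in ['scene','top','wrist']:
    s=snap(n,n+'0'); print(n,F(s),s['cx'],s['cy'],np.round(s['camera_from_world'],3).tolist())
print(observe(),grip_depth)
E
```

```text
pics
scene 376.7401020643016 318.16528711364174 198.54301210810465 [[0.433, 0.901, 0.013, -0.336], [0.513, -0.234, -0.826, -0.175], [-0.742, 0.364, -0.563, 1.423], [0.0, 0.0, 0.0, 1.0]]
top 485.99841963891953 312.98766888272985 198.42912817335505 [[-0.025, -1.0, -0.008, 0.151], [-0.99, 0.026, -0.137, 0.555], [0.138, 0.004, -0.99, 1.374], [0.0, 0.0, 0.0, 1.0]]
wrist 341.9992334229128 322.99808695123994 197.58979930296846 [[0.358, 0.934, -0.001, -0.675], [0.898, -0.344, 0.275, -0.037], [0.257, -0.099, -0.961, 0.379], [0.0, 0.0, 0.0, 1.0]]
{'time_s': 0.15, 'qpos': array([-1.35350121,  0.42659904,  0.0738488 ,  1.60647147, -0.03412   ,
        1.11078876, -0.06707547]), 'qvel': array([-2.67897929e-04, -4.28768334e-04,  7.83932689e-04, -3.50351936e-03,
       -2.42377792e-03,  5.69649101e-05,  1.46591304e-03]), 'tau': array([ 4.67871243e-03, -9.50321674e+01,  3.76426533e+00, -4.63768387e+01,
        1.93952769e-02,  7.82595685e-03, -6.06383969e-05]), 'ee_pos': array([0.24196823, 0.62979477, 0.23075904]), 'ee_rot': array([3.14154788e+00, 1.00703775e-03, 1.20399121e+00]), 'wrist_force': array([0.43062252, 0.16250833, 0.11852633]), 'torque': array([ 0.02141529,  0.02368833, -0.01076836]), 'gripper_width': 0.9953463017325137} -0.0187
```

View pics/scene0.png

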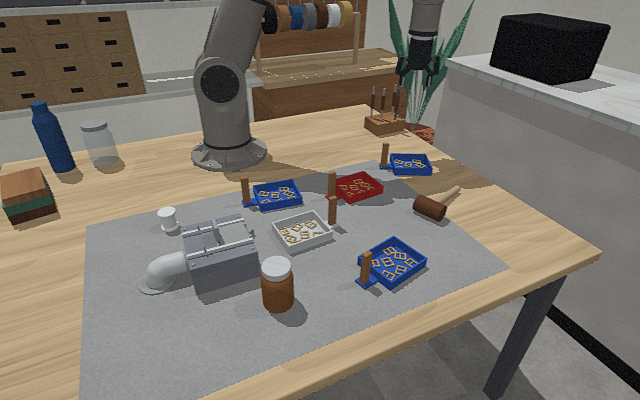

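View pics/top0.png

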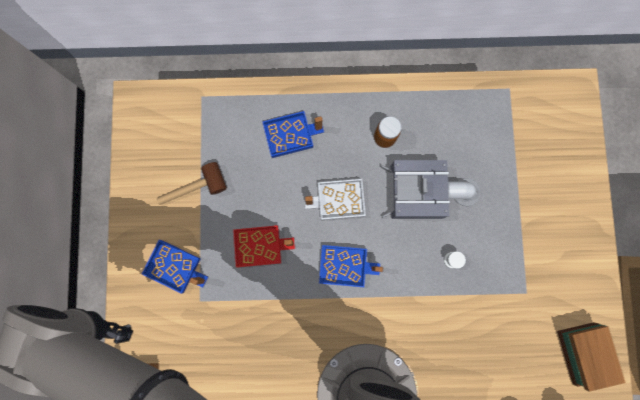

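View pics/wrist0.png

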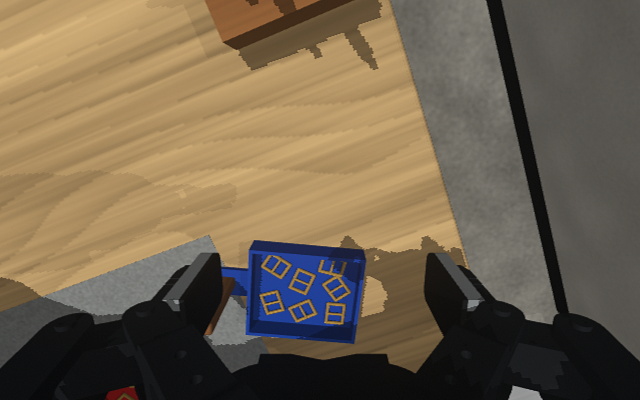

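The aluminium tray is at top-view pixel (341,199), with its grip at (309,201). The hood is at (420,190) and its mouth faces left, which is world +y. Next I'll enlarge this area.

Run:
```python
from h import *
s=load('top0')
c=s['color'][145:245,290:490,::-1]; cv2.imwrite('pics/topz.png',cv2.resize(c,None,fx=4,fy=4,interpolation=cv2.INTER_CUBIC))
s=load('scene0')
c=s['color'][160:300,130:350,::-1]; cv2.imwrite('pics/scz.png',cv2.resize(c,None,fx=3.6,fy=3.6,interpolation=cv2.INTER_CUBIC))
```

```text
(no output)
```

View pics/topz.png

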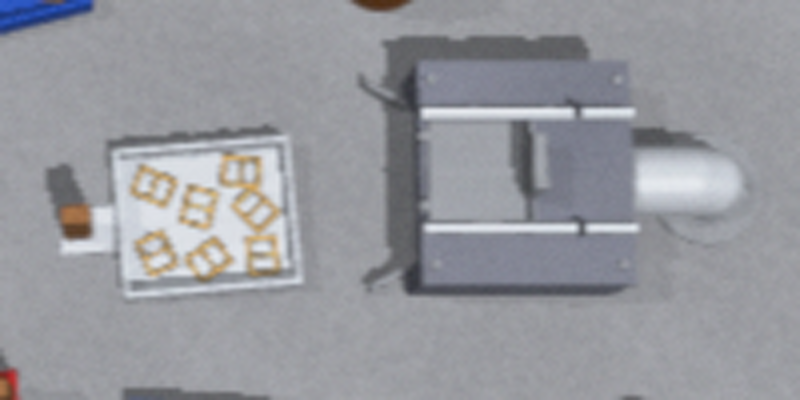

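View pics/scz.png

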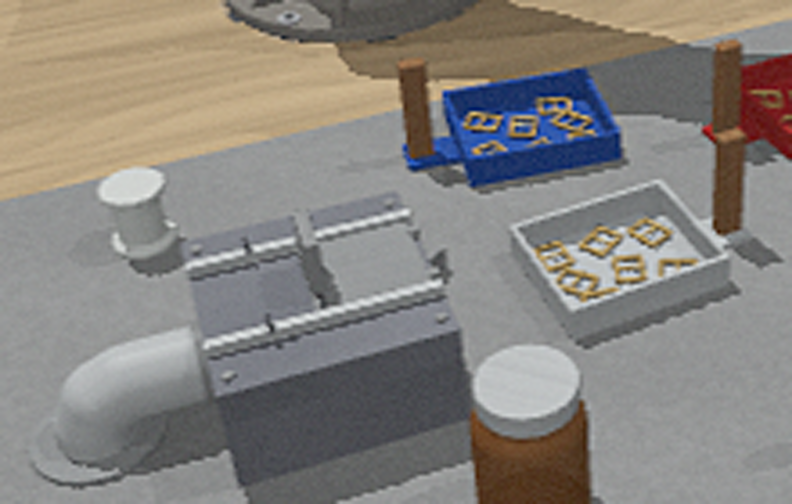

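Run:
```python
from h import *
t=load('top0');w=load('scene0')
P=lambda u,v:((u+.5)/4-.5+290,(v+.5)/4-.5+145)
Q=lambda u,v:((u+.5)/3.6-.5+130,(v+.5)/3.6-.5+160)
hood=np.array([onz(t,*P(*c),.08) for c in [(416,61),(632,61),(636,284),(418,284)]])
print('hood',hood.round(4).tolist(),hood.mean(0)); 
e=lambda a,b:np.degrees(np.arctan2(*(a-b)[[1,0]]))
print('yaw',[e(hood[0],hood[1])-90,e(hood[3],hood[2])-90,e(hood[0],hood[3]),e(hood[1],hood[2])])
tr=np.array([onz(t,*P(*c),.028) for c in [(111,143),(288,137),(302,283),(126,297)]])
print('tray',tr.round(4).tolist(),tr.mean(0),[e(tr[0],tr[1])-90,e(tr[3],tr[2])-90,e(tr[0],tr[3]),e(tr[1],tr[2])])
print([np.linalg.norm(tr[i]-tr[i-1]) for i in range(4)],[np.linalg.norm(hood[i]-hood[i-1]) for i in range(4)])
# triangulations
pr={'tray_se':(P(302,283),Q(512,232)),'tray_-y+x':(P(288,137),Q(578,310)),'tray +y+x':(P(111,143),Q(730,262)),'tray +y-x':(P(126,297),Q(662,185)),
'grip top':(P(76,207),Q(728,45)),'hood -y+x':(P(632,61),Q(212,395)),'hood +y-x':(P(418,284),Q(397,197)),'hood +y+x':(P(416,61),Q(462,318)),
'tabtop':(P(540,158),Q(306,226)),'mark+x':(P(576,106),Q(268,320)),'mark-x':(P(581,223),Q(250,244))}
for k,(a,b) in pr.items():
    x,r=tri((t,*a),(w,*b));print(k,x.round(4),r)
print('jar',onz(t,390,125,.11))
```

```text
hood [[0.6576, -0.0959, 0.08], [0.6535, -0.2494, 0.08], [0.4942, -0.2422, 0.08], [0.498, -0.0897, 0.08]] [ 0.57581816 -0.16927694  0.08      ]
yaw [np.float64(-1.5138425405664435), np.float64(-1.461692395125894), np.float64(-2.2180270175908867), np.float64(-2.5878806654174675)]
tray [[0.6131, 0.1226, 0.028], [0.6142, -0.0078, 0.028], [0.5061, -0.0138, 0.028], [0.4991, 0.1146, 0.028]] [0.55813676 0.0539105  0.028     ] [np.float64(0.4758262269361637), np.float64(3.1060715035959134), np.float64(3.9950746130490664), np.float64(3.1935780567990237)]
[np.float64(0.11432843795036116), np.float64(0.13035815210526788), np.float64(0.10833262538832766), np.float64(0.12861241922618635)] [np.float64(0.15963113049517585), np.float64(0.15356069940648026), np.float64(0.15950826457636919), np.float64(0.15253274638092798)]
tray_se [ 0.5072 -0.0131  0.0215] [array([-0.5, -0.2]), array([-0.5,  0. ])]
tray_-y+x [ 0.6156 -0.0049  0.0269] [array([-1. , -0.4]), array([-1.3,  0. ])]
tray +y+x [0.6131 0.1214 0.025 ] [array([0.4, 0.2]), array([ 0.5, -0. ])]
tray +y-x [0.5003 0.1159 0.0218] [array([-0.5, -0.2]), array([-0.5,  0. ])]
grip top [0.5462 0.1476 0.1676] [array([0., 0.]), array([ 0., -0.])]
hood -y+x [ 0.6534 -0.2487  0.0809] [array([-0.2, -0. ]), array([-0.2, -0. ])]
hood +y-x [ 0.4984 -0.0918  0.0731] [array([0.4, 0.1]), array([0.4, 0. ])]
hood +y+x [ 0.6563 -0.0948  0.0861] [array([-0., -0.]), array([-0.,  0.])]
tabtop [ 0.5775 -0.169   0.1278] [array([-0.1, -0. ]), array([-0.1, -0. ])]
mark+x [ 0.6188 -0.205   0.0954] [array([0.4, 0.1]), array([0.5, 0. ])]
mark-x [ 0.5365 -0.202   0.0944] [array([-0.3, -0. ]), array([-0.3, -0. ])]
jar [ 0.75148475 -0.08543328  0.11      ]
```

Run:
```python
from h import *
t=load('top0');w=load('scene0')
P=lambda u,v:((u+.5)/4-.5+290,(v+.5)/4-.5+145)
Q=lambda u,v:((u+.5)/3.6-.5+130,(v+.5)/3.6-.5+160)
print(tri((t,*P(76,207)),(w,*Q(730,135))), onz(t,*P(76,207),.095))
```

```text
(array([0.55616762, 0.14780017, 0.0954438 ]), [array([0.3, 0.1]), array([ 0.3, -0. ])]) [0.55661583 0.14858062 0.095     ]
```

Emit:
{"api": "arm_command", "payload": {"steps": [{"offset":[0.276,-0.428,0],"rot":[0,0,-0.049]},{"offset":[0.276,-0.428,0],"rot":[0,0,-0.049]},{"offset":[0.276,-0.428,0],"rot":[0,0,-0.049]},{"offset":[0.276,-0.428,0],"rot":[0,0,-0.049]},{"offset":[0.276,-0.428,0],"rot":[0,0,-0.049]}], "fingers": -1}}

```text
time_s: 0.57
ee_pos: [0.3462, 0.4678, 0.2312]
ee_rot: [-3.141, 0.0, 0.815]
wrist_force: [1.1, 0.8, -0.6]
gripper_width: 0.999
```

Emit:
{"api": "arm_command", "payload": {"steps": [{"offset":[0.28,-0.425,0],"rot":[0,0,-0.05]},{"offset":[0.28,-0.425,0],"rot":[0,0,-0.05]},{"offset":[0.28,-0.425,0],"rot":[0,0,-0.05]},{"offset":[0.28,-0.425,0],"rot":[0,0,-0.05]},{"offset":[0.28,-0.425,0],"rot":[0,0,-0.05]}]}}

```text
time_s: 0.98
ee_pos: [0.4512, 0.3084, 0.2313]
ee_rot: [-3.141, 0.0, 0.423]
wrist_force: [0.8, 1.1, -0.0]
gripper_width: 1.004
```

Emit:
{"api": "arm_command", "payload": {"steps": [{"offset":[0.28,-0.425,0],"rot":[0,0,-0.05]},{"offset":[0.28,-0.425,0],"rot":[0,0,-0.05]},{"offset":[0.28,-0.425,0],"rot":[0,0,-0.05]},{"offset":[0.28,-0.425,0],"rot":[0,0,-0.05]},{"offset":[0.28,-0.425,0],"rot":[0,0,-0.05]}]}}

```text
time_s: 1.4
ee_pos: [0.5562, 0.1491, 0.2314]
ee_rot: [-3.141, -0.0, 0.03]
wrist_force: [0.7, 0.2, -0.6]
gripper_width: 1.003
```

Emit:
{"api": "arm_command", "payload": {"steps": [{"offset":[0,0,0],"rot":[0,0,0]},{"offset":[0,0,0],"rot":[0,0,0]},{"offset":[0,0,0],"rot":[0,0,0]},{"offset":[0,0,0],"rot":[0,0,0]},{"offset":[0,0,0],"rot":[0,0,0]}]}}

```text
time_s: 1.82
ee_pos: [0.5551, 0.1519, 0.2312]
ee_rot: [-3.141, 0.0, 0.036]
wrist_force: [0.6, 0.9, -0.8]
gripper_width: 1.003
```

Run:
```python
from h import *
snap('wrist','w1');snap('top','t1')
```

```text
(no output)
```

View pics/w1.png

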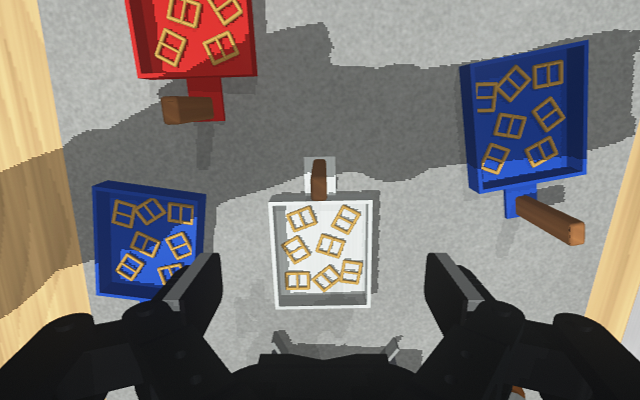

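Run:
```python
from h import *
s=load('w1');o=observe();print(o['ee_pos'])
for p in [o['ee_pos'],(.556,.148,.095),(.556,.148,.02),(.558,.054,.028),(0.576,-.169,.08)]: print(p,proj(s,p))
c,_=ray(s,320,200);print(c)
im=cv2.cvtColor(np.uint8(s['color']),cv2.COLOR_RGB2HSV)
# tray top corners guess
for uv in [(269,203),(373,200),(372,307),(276,308)]: print(onz(s,*uv,.028).round(4))
for uv in [(319,160),(313,162),(326,162)]: print(onz(s,*uv,.095).round(4))
```

```text
[0.55520156 0.15173478 0.23132228]
[0.55520156 0.15173478 0.23132228] [320.8953876  258.12767812]
(0.556, 0.148, 0.095) [322.5995062  190.57618043]
(0.556, 0.148, 0.02) [322.66159616 172.52424777]
(0.558, 0.054, 0.028) [321.40638055 257.18426593]
(0.576, -0.169, 0.08) [330.12613822 456.10640736]
[0.55359867 0.22152308 0.37479452]
[0.5003 0.1147 0.028 ]
[0.6102 0.122  0.028 ]
[ 0.6189 -0.0071  0.028 ]
[ 0.5076 -0.0124  0.028 ]
[0.5521 0.1739 0.095 ]
[0.5472 0.1721 0.095 ]
[0.5579 0.1725 0.095 ]
```

Emit:
{"api": "arm_command", "payload": {"steps": [{"offset":[-0.003,-0.007,-0.45],"rot":[0,0,0.003]},{"offset":[-0.003,-0.007,-0.45],"rot":[0,0,0.003]},{"offset":[-0.003,-0.007,-0.45],"rot":[0,0,0.003]},{"offset":[-0.003,-0.007,-0.45],"rot":[0,0,0.003]},{"offset":[-0.003,-0.007,-0.45],"rot":[0,0,0.003]}]}}

```text
time_s: 2.33
ee_pos: [0.5542, 0.1488, 0.0612]
ee_rot: [-3.141, -0.0, 0.059]
wrist_force: [0.4, 0.8, -0.4]
gripper_width: 0.998
```

Run:
```python
from h import *
snap('wrist','w2');snap('scene','s2');o=observe();print(o['ee_pos'],o['ee_rot'])
```

```text
[0.55135749 0.14775474 0.05841289] [3.13898157 0.00693855 0.05840674]
```

View pics/w2.png

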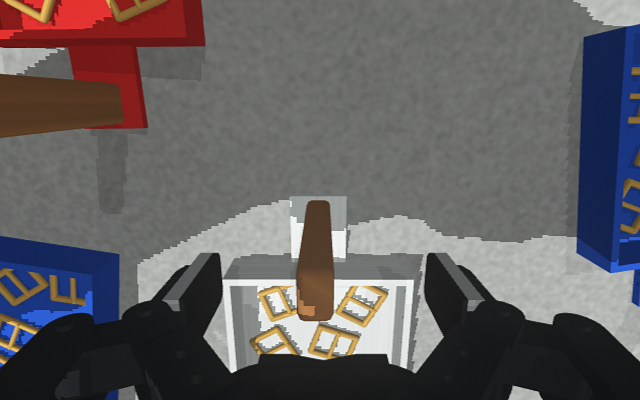

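View pics/s2.png

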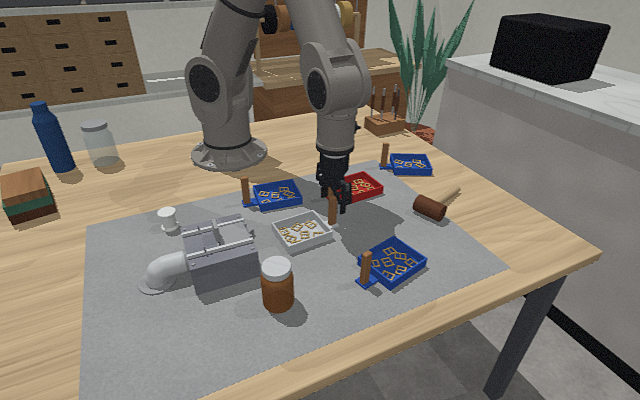

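The grip stands between the pads, its top at about (317,315). Closing now.

Emit:
{"api": "arm_command", "payload": {"steps": [{"offset":[0,0,0],"rot":[0,0,0]},{"offset":[0,0,0],"rot":[0,0,0]},{"offset":[0,0,0],"rot":[0,0,0]},{"offset":[0,0,0],"rot":[0,0,0]},{"offset":[0,0,0],"rot":[0,0,0]}], "fingers": 1, "squeeze": 50}}

```text
time_s: 2.85
ee_pos: [0.5551, 0.1486, 0.064]
ee_rot: [-3.141, -0.002, 0.057]
wrist_force: [0.8, 0.3, -0.4]
gripper_width: 0.298
```

Emit:
{"api": "arm_command", "payload": {"steps": [{"offset":[0,0,0],"rot":[0,0,0]},{"offset":[0,0,0],"rot":[0,0,0]},{"offset":[0,0,0],"rot":[0,0,0]},{"offset":[0,0,0],"rot":[0,0,0]},{"offset":[0,0,0],"rot":[0,0,0]}]}}

```text
time_s: 3.27
ee_pos: [0.5549, 0.1485, 0.0636]
ee_rot: [-3.141, -0.001, 0.057]
wrist_force: [-3.1, 0.8, 12.8]
gripper_width: 0.159
```

Run:
```python
from h import *
snap('wrist','w3');s=snap('top','t3');o=observe();print(o['ee_pos'],o['ee_rot'],o['wrist_force'])
c=s['color'][145:245,290:490,::-1]; cv2.imwrite('pics/t3z.png',cv2.resize(c,None,fx=4,fy=4,interpolation=cv2.INTER_CUBIC))
```

```text
[0.55486238 0.14851735 0.0635942 ] [-3.14069035e+00 -9.52922696e-04  5.73658651e-02] [-3.17837984  0.8806469  12.47119687]
```

View pics/w3.png

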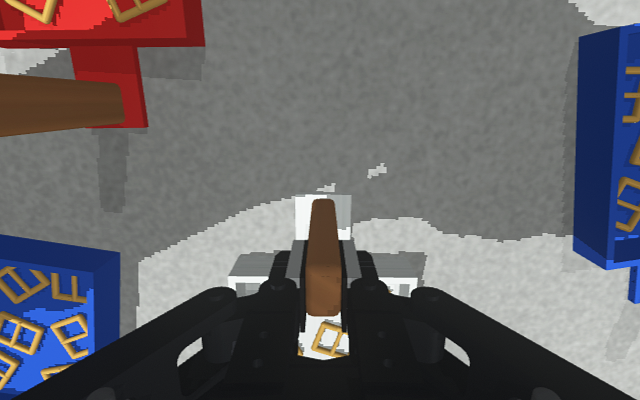

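View pics/t3z.png

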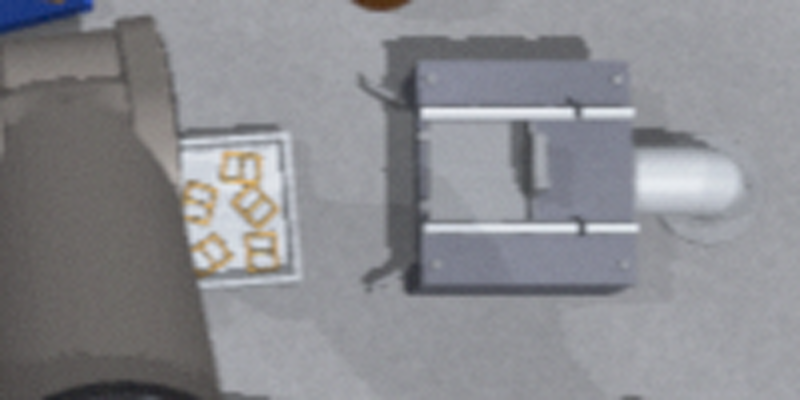

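Emit:
{"api": "arm_command", "payload": {"steps": [{"offset":[0.088,0,0.004],"rot":[0,0,-0.012]},{"offset":[0.088,0,0.004],"rot":[0,0,-0.012]},{"offset":[0.088,0,0.004],"rot":[0,0,-0.012]},{"offset":[0.088,0,0.004],"rot":[0,0,-0.012]},{"offset":[0.088,0,0],"rot":[0,0,-0.012]}]}}

```text
time_s: 3.78
ee_pos: [0.5881, 0.1481, 0.0637]
ee_rot: [3.141, 0.0, -0.039]
wrist_force: [-0.8, -0.5, -2.3]
gripper_width: 0.161
```

Emit:
{"api": "arm_command", "payload": {"steps": [{"offset":[0,0,0],"rot":[0,0,0]},{"offset":[0,0,0],"rot":[0,0,0]},{"offset":[0,0,0],"rot":[0,0,0]},{"offset":[0,0,0],"rot":[0,0,0]},{"offset":[0,0,0],"rot":[0,0,0]}]}}

```text
time_s: 4.2
ee_pos: [0.5872, 0.1482, 0.0637]
ee_rot: [3.142, 0.0, -0.037]
wrist_force: [1.5, -1.4, -2.1]
gripper_width: 0.159
```

```bash
cat > z.py <<'E'
import sys
from h import *
n=sys.argv[1]
s=snap('top','t'+n);c=s['color'][145:245,290:490,::-1]; cv2.imwrite('pics/tz%s.png'%n,cv2.resize(c,None,fx=4,fy=4,interpolation=cv2.INTER_CUBIC))
s=snap('scene','s'+n);c=s['color'][150:300,130:350,::-1]; cv2.imwrite('pics/sz%s.png'%n,cv2.resize(c,None,fx=3.6,fy=3.6,interpolation=cv2.INTER_CUBIC))
o=observe();print(o['ee_pos'],o['ee_rot'],o['wrist_force'])
E
python3 z.py 4
```

```text
[0.58721583 0.14814013 0.0637209 ] [ 3.14155980e+00  2.72247612e-04 -3.68367876e-02] [ 0.76709566 -0.59454355 -2.80709097]
```

View pics/tz4.png

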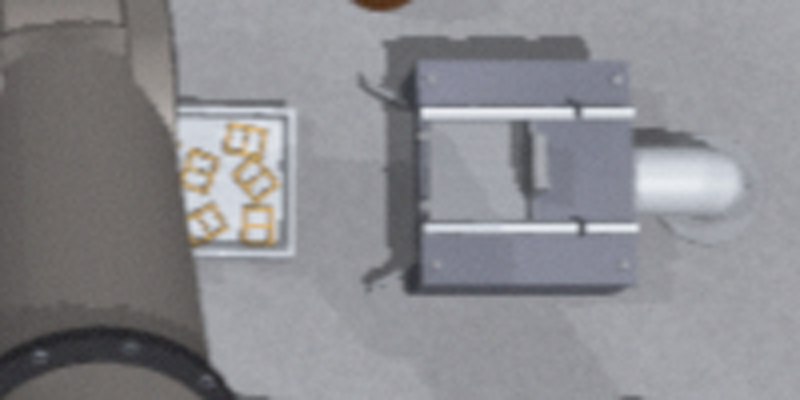

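View pics/sz4.png

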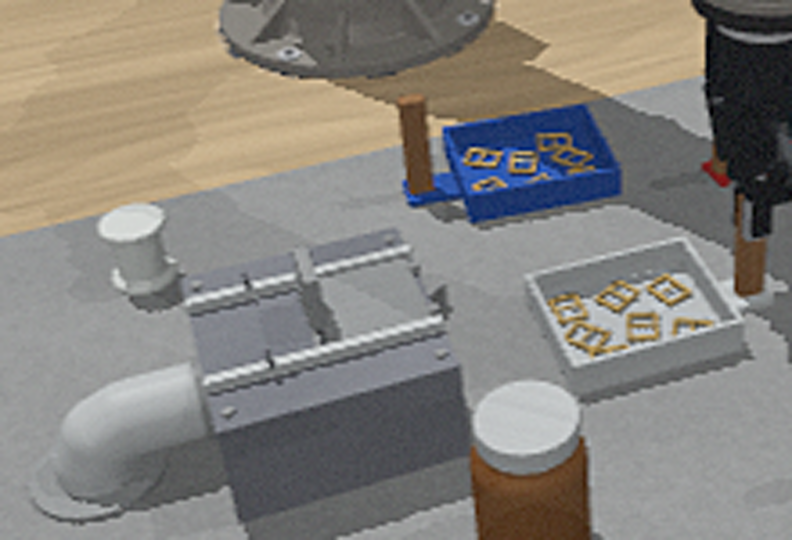

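Run:
```python
from h import *
t=load('t4')
P=lambda u,v:((u+.5)/4-.5+290,(v+.5)/4-.5+145)
a=onz(t,*P(294,107),.028);b=onz(t,*P(296,254),.028);m=(a+b)/2;print(a,b,m, 'axis x',.577+.035*(m[1]+.169), np.degrees(np.arctan2(*(a-b)[[1,0]])))
f=[onz(t,*P(364,82),.022),onz(t,*P(371,285),.022)];print(f,np.mean(f,0),.577+.035*(f[0][1]+.169))
# guide strips outer ends z=.089
g=[onz(t,*P(*c),.089) for c in [(424,114),(634,114),(426,229),(638,229)]];print(np.round(g,4),np.mean(g,0))
```

```text
[ 0.63656838 -0.01305113  0.028     ] [ 0.52743258 -0.01026547  0.028     ] [ 0.58200048 -0.0116583   0.028     ] axis x 0.5825069595016599 -1.4621440380934858
[array([ 0.65522555, -0.06627202,  0.022     ]), array([ 0.50391762, -0.06475488,  0.022     ])] [ 0.57957158 -0.06551345  0.022     ] 0.580595479188636
[[ 0.6174 -0.0982  0.089 ]
 [ 0.6135 -0.2459  0.089 ]
 [ 0.5356 -0.0957  0.089 ]
 [ 0.5318 -0.2435  0.089 ]] [ 0.57456998 -0.17081078  0.089     ]
```

Emit:
{"api": "arm_command", "payload": {"steps": [{"offset":[-0.006,-0.133,0],"rot":[0,0,0]},{"offset":[-0.006,-0.133,0],"rot":[0,0,0]},{"offset":[-0.006,-0.133,0],"rot":[0,0,0]},{"offset":[-0.006,-0.133,0],"rot":[0,0,0.002]},{"offset":[-0.006,-0.133,0],"rot":[0,0,0.002]}]}}

```text
time_s: 4.72
ee_pos: [0.585, 0.0967, 0.0638]
ee_rot: [3.141, 0.0, -0.031]
wrist_force: [0.1, 0.1, -2.1]
gripper_width: 0.157
```

Emit:
{"api": "arm_command", "payload": {"steps": [{"offset":[-0.006,-0.133,0],"rot":[0,0,0]},{"offset":[-0.006,-0.133,0],"rot":[0,0,0]},{"offset":[-0.005,-0.133,0],"rot":[0,0,0]},{"offset":[-0.005,-0.133,0],"rot":[0,0,0]},{"offset":[-0.005,-0.133,0],"rot":[0,0,0]}]}}

```text
time_s: 5.13
ee_pos: [0.5831, 0.0474, 0.0638]
ee_rot: [-3.142, 0.0, -0.031]
wrist_force: [-0.4, 0.6, -1.9]
gripper_width: 0.156
```

```bash
python3 z.py 5
```

```text
[0.58302762 0.04604835 0.06378478] [ 3.14081831e+00  1.20955749e-04 -3.31400198e-02] [ 0.04650449 -0.33979517 -4.09109251]
```

View pics/sz5.png

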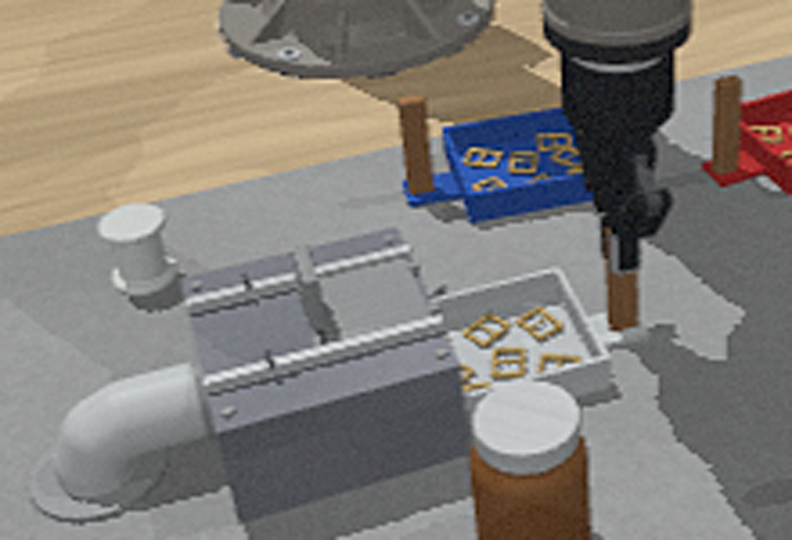

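View pics/tz5.png

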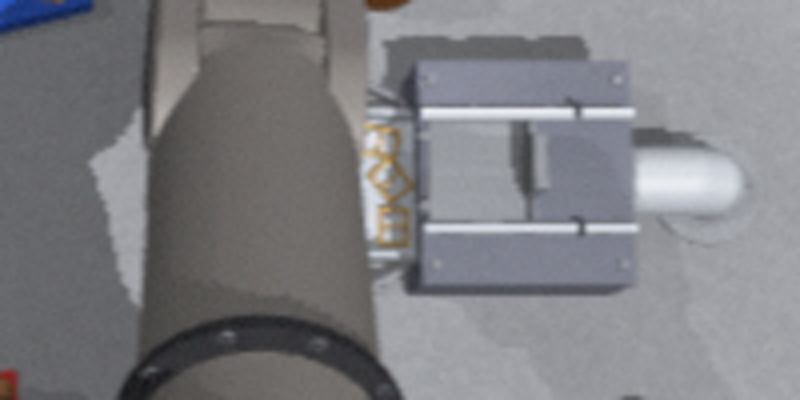

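Emit:
{"api": "arm_command", "payload": {"steps": [{"offset":[-0.004,-0.113,-0.005],"rot":[0,0,0]},{"offset":[-0.004,-0.113,-0.002],"rot":[0,0,0]},{"offset":[-0.004,-0.113,0],"rot":[0,0,0]},{"offset":[-0.004,-0.113,0],"rot":[0,0,0]},{"offset":[-0.004,-0.113,0],"rot":[0,0,0]}]}}

```text
time_s: 5.65
ee_pos: [0.5822, 0.0064, 0.0637]
ee_rot: [-3.141, -0.001, -0.03]
wrist_force: [1.8, 4.9, 5.7]
gripper_width: 0.152
```

Emit:
{"api": "arm_command", "payload": {"steps": [{"offset":[-0.004,-0.113,0],"rot":[0,0,0]},{"offset":[-0.004,-0.113,0],"rot":[0,0,0]},{"offset":[-0.004,-0.113,0],"rot":[0,0,0]},{"offset":[-0.004,-0.113,0],"rot":[0,0,0]},{"offset":[-0.004,-0.113,0],"rot":[0,0,0]}]}}

```text
time_s: 6.07
ee_pos: [0.5807, -0.0361, 0.0636]
ee_rot: [-3.141, -0.001, -0.03]
wrist_force: [0.5, 5.1, 6.0]
gripper_width: 0.159
```

Emit:
{"api": "arm_command", "payload": {"steps": [{"offset":[-0.002,-0.053,0],"rot":[0,0,0]},{"offset":[-0.002,-0.053,0],"rot":[0,0,0]},{"offset":[-0.002,-0.053,0],"rot":[0,0,0]},{"offset":[-0.002,-0.04,0],"rot":[0,0,0]},{"offset":[0,-0.02,0],"rot":[0,0,0]}]}}

```text
time_s: 6.48
ee_pos: [0.5801, -0.0525, 0.0636]
ee_rot: [-3.141, -0.001, -0.03]
wrist_force: [0.0, 5.4, 7.6]
gripper_width: 0.157
```

Emit:
{"api": "arm_command", "payload": {"steps": [{"offset":[0,-0.013,0],"rot":[0,0,0]},{"offset":[0,-0.013,0],"rot":[0,0,0]},{"offset":[0,-0.013,0],"rot":[0,0,0]},{"offset":[0,-0.013,0],"rot":[0,0,0]},{"offset":[0,0,0],"rot":[0,0,0]}]}}

```text
time_s: 6.9
ee_pos: [0.5801, -0.0561, 0.0636]
ee_rot: [-3.141, -0.001, -0.03]
wrist_force: [-0.2, 4.8, 7.6]
gripper_width: 0.156
```

Emit:
{"api": "arm_command", "payload": {"steps": [{"offset":[0,-0.013,0],"rot":[0,0,0]},{"offset":[0,-0.013,0],"rot":[0,0,0]},{"offset":[0,-0.013,0],"rot":[0,0,0]},{"offset":[0,-0.013,0],"rot":[0,0,0]},{"offset":[0,0,0],"rot":[0,0,0]}]}}

```text
time_s: 7.32
ee_pos: [0.5801, -0.0599, 0.0636]
ee_rot: [-3.141, -0.001, -0.03]
wrist_force: [-0.1, 5.0, 6.9]
gripper_width: 0.159
```

Emit:
{"api": "arm_command", "payload": {"steps": [{"offset":[0,-0.013,0],"rot":[0,0,0]},{"offset":[0,-0.013,0],"rot":[0,0,0]},{"offset":[0,-0.013,0],"rot":[0,0,0]},{"offset":[0,0,0],"rot":[0,0,0]},{"offset":[0,0,0],"rot":[0,0,0]}]}}

```text
time_s: 7.73
ee_pos: [0.5799, -0.0603, 0.0636]
ee_rot: [-3.138, 0.0, -0.028]
wrist_force: [-3.2, 18.2, 12.6]
gripper_width: 0.156
```

Emit:
{"api": "arm_command", "payload": {"steps": [{"offset":[0,0.015,0],"rot":[0,0,0]},{"offset":[0,0,0],"rot":[0,0,0]},{"offset":[0,0,0],"rot":[0,0,0]},{"offset":[0,0,0],"rot":[0,0,0]},{"offset":[0,0,0],"rot":[0,0,0]}]}}

```text
time_s: 8.15
ee_pos: [0.5798, -0.0602, 0.0636]
ee_rot: [-3.139, 0.0, -0.029]
wrist_force: [-2.6, 12.2, 11.1]
gripper_width: 0.157
```

Emit:
{"api": "arm_command", "payload": {"steps": [{"offset":[0,0,0],"rot":[0,0,0]},{"offset":[0,0,0],"rot":[0,0,0]},{"offset":[0,0,0],"rot":[0,0,0]},{"offset":[0,0,0],"rot":[0,0,0]},{"offset":[0,0,0],"rot":[0,0,0]}], "fingers": -1}}

```text
time_s: 8.57
ee_pos: [0.5795, -0.0626, 0.0631]
ee_rot: [3.141, 0.0, -0.031]
wrist_force: [-0.2, -0.4, -0.1]
gripper_width: 0.852
```

Emit:
{"api": "arm_command", "payload": {"steps": [{"offset":[0,0,0.3],"rot":[0,0,0]},{"offset":[0,0,0.45],"rot":[0,0,0]},{"offset":[0,0,0.45],"rot":[0,0,0]},{"offset":[0,0,0.45],"rot":[0,0,0]},{"offset":[0,0.1,0.3],"rot":[0,0,0]}]}}

```text
time_s: 8.98
ee_pos: [0.58, -0.0567, 0.2126]
ee_rot: [3.141, -0.002, -0.033]
wrist_force: [-0.3, -0.1, 0.0]
gripper_width: 0.998
```

```bash
python3 z.py 6; python3 -c "
from h import *
snap('wrist','w6')"
```

```text
[ 0.58146172 -0.05431928  0.21334221] [-3.14026242 -0.0057002  -0.03021178] [0.22010498 0.27902355 0.02656371]
```

View pics/sz6.png

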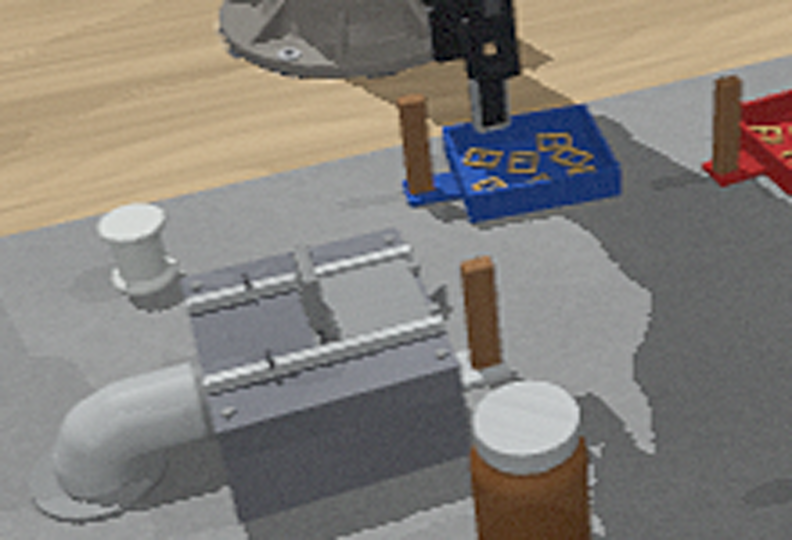

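View pics/w6.png

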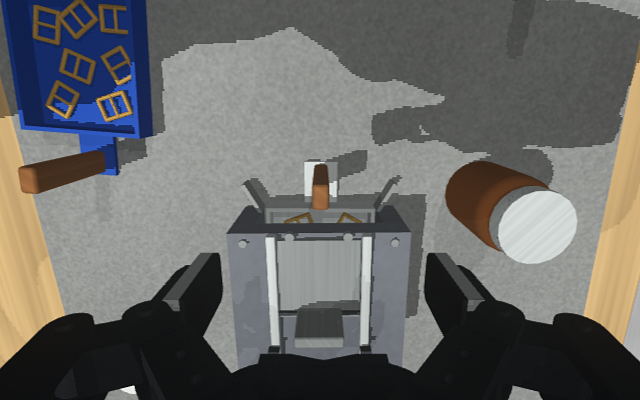

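View pics/tz6.png

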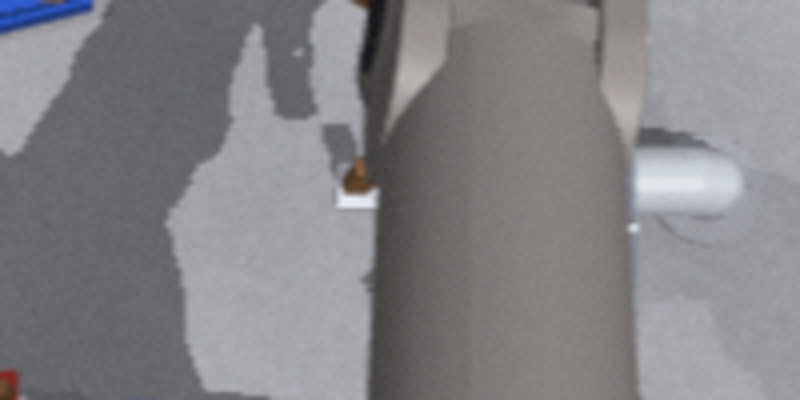

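Tray is in: only its grip shows outside the mouth, at wrist pixel (320,187). The tab's top is at about (320,315). Next I'll measure the hood and tab from this view.

Run:
```python
from h import *
s=load('w6');w=load('s6');t=load('t4')
c=s['color'][150:360,210:430,::-1]; cv2.imwrite('pics/w6z.png',cv2.resize(c,None,fx=2.8,fy=2.8,interpolation=cv2.INTER_CUBIC))
for uv in [(228,234),(411,234)]: print('hood front',onz(s,*uv,.08))
for uv in [(297,309),(343,309)]: print('tab top far/front',onz(s,*uv,.127))
Q=lambda u,v:((u+.5)/3.6-.5+130,(v+.5)/3.6-.5+150)
print('grip top scene',onz(w,*Q(479,265),.095),'wrist',onz(s,320.5,203,.095), tri((w,*Q(479,265)),(s,320.5,203)))
```

```text
hood front [ 0.49986926 -0.09368167  0.08      ]
hood front [ 0.65863684 -0.09881558  0.08      ]
tab top far/front [ 0.56056608 -0.13864057  0.127     ]
tab top far/front [ 0.59597411 -0.13984535  0.127     ]
grip top scene [ 0.58546311 -0.05885962  0.095     ] wrist [ 0.58102618 -0.06367422  0.095     ] (array([ 0.58240007, -0.06099398,  0.09444112]), [array([-1.2, -0.3]), array([ 1.6, -3.5])])
```

View pics/w6z.png

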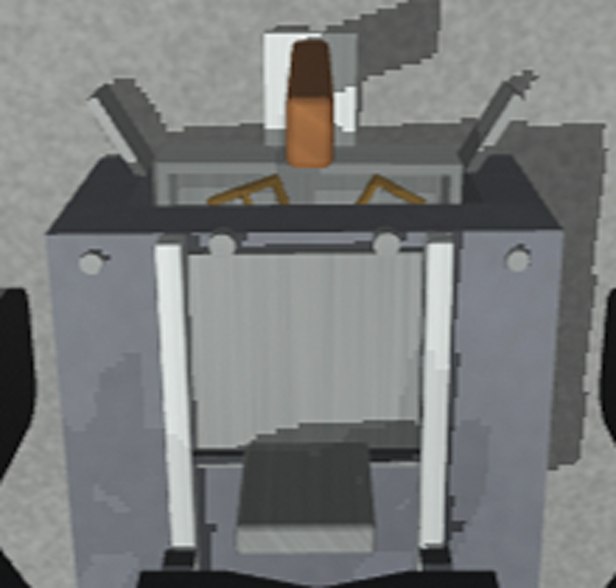

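Run:
```python
from h import *
s=load('w6')
g=lambda u,v:((u+.5)/2.8-.5+210,(v+.5)/2.8-.5+150)
p=np.array([onz(s,*g(*c),.127) for c in [(238,525),(374,525),(374,552),(238,552)]]);print(p,p.mean(0))
for c in [(165,560),(433,560)]: print('mark',onz(s,*g(c[0],c[1]),.094))
print(np.radians(-1.8))
w=load('s6');Q=lambda u,v:((u+.5)/3.6-.5+130,(v+.5)/3.6-.5+150)
print('tab h', tri((s,*g(306,538)),(w,*Q(306,260))))
```

```text
[[ 0.55744513 -0.16405165  0.127     ]
 [ 0.59581874 -0.16538406  0.127     ]
 [ 0.59569538 -0.17443444  0.127     ]
 [ 0.55697163 -0.17308032  0.127     ]] [ 0.57648272 -0.16923762  0.127     ]
mark [ 0.52917581 -0.20234847  0.094     ]
mark [ 0.61666089 -0.20541418  0.094     ]
-0.031415926535897934
tab h (array([ 0.5764158 , -0.16829937,  0.12821118]), [array([-0.1,  0.2]), array([0.1, 0. ])])
```

Emit:
{"api": "arm_command", "payload": {"steps": [{"offset":[-0.004,-0.102,0],"rot":[0,0,-0.067]},{"offset":[-0.004,-0.102,0],"rot":[0,0,-0.067]},{"offset":[-0.004,-0.102,0],"rot":[0,0,-0.067]},{"offset":[-0.004,-0.102,0],"rot":[0,0,-0.067]},{"offset":[-0.004,-0.102,0],"rot":[0,0,-0.067]}], "fingers": -0.2}}

```text
time_s: 9.55
ee_pos: [0.5774, -0.0937, 0.2084]
ee_rot: [3.14, 0.001, -0.562]
wrist_force: [-0.2, -0.3, -0.6]
gripper_width: 0.602
```

Emit:
{"api": "arm_command", "payload": {"steps": [{"offset":[-0.004,-0.102,0],"rot":[0,0,-0.067]},{"offset":[-0.004,-0.102,0],"rot":[0,0,-0.067]},{"offset":[-0.004,-0.102,0],"rot":[0,0,-0.067]},{"offset":[-0.004,-0.102,0],"rot":[0,0,-0.067]},{"offset":[-0.004,-0.102,0],"rot":[0,0,-0.067]}]}}

```text
time_s: 9.97
ee_pos: [0.5759, -0.1319, 0.2084]
ee_rot: [3.14, 0.0, -1.089]
wrist_force: [0.0, -0.1, 0.3]
gripper_width: 0.595
```

Emit:
{"api": "arm_command", "payload": {"steps": [{"offset":[-0.004,-0.102,0],"rot":[0,0,-0.067]},{"offset":[-0.004,-0.102,0],"rot":[0,0,-0.067]},{"offset":[-0.004,-0.102,0],"rot":[0,0,-0.067]},{"offset":[-0.004,-0.102,0],"rot":[0,0,-0.067]},{"offset":[-0.004,-0.102,0],"rot":[0,0,-0.067]}]}}

```text
time_s: 10.38
ee_pos: [0.5744, -0.1702, 0.2084]
ee_rot: [3.14, -0.0, -1.615]
wrist_force: [0.3, 0.4, -0.2]
gripper_width: 0.601
```

Emit:
{"api": "arm_command", "payload": {"steps": [{"offset":[0,0,0],"rot":[0,0,0]},{"offset":[0,0,0],"rot":[0,0,0]},{"offset":[0,0,0],"rot":[0,0,0]},{"offset":[0,0,0],"rot":[0,0,0]},{"offset":[0,0,0],"rot":[0,0,0]}]}}

```text
time_s: 10.8
ee_pos: [0.5751, -0.1692, 0.2094]
ee_rot: [3.142, 0.0, -1.607]
wrist_force: [-1.1, -0.3, 0.5]
gripper_width: 0.602
```

```bash
python3 -c "
from h import *
snap('wrist','w7');o=observe();print(o)"
```

```text
{'time_s': 10.85, 'qpos': array([-0.50893273,  0.45655559,  0.91896595,  1.84042104, -0.41611947,
        1.05090636, -1.03430412]), 'qvel': array([ 0.00027476, -0.00027579,  0.00462215, -0.00214346, -0.00100082,
        0.00268233, -0.00539983]), 'tau': array([-3.44618064e-03, -6.94265556e+01,  1.88220584e+01, -4.10558188e+01,
        2.43281771e-02, -3.32459043e-03,  5.34435560e-02]), 'ee_pos': array([ 0.57511893, -0.16924508,  0.20944727]), 'ee_rot': array([-3.14149943e+00,  3.45966678e-04, -1.60769347e+00]), 'wrist_force': array([ 1.03885674, -0.2647041 , -0.39852592]), 'torque': array([-0.04104543, -0.00420124, -0.01618305]), 'gripper_width': 0.5998858334634445}
```

View pics/w7.png

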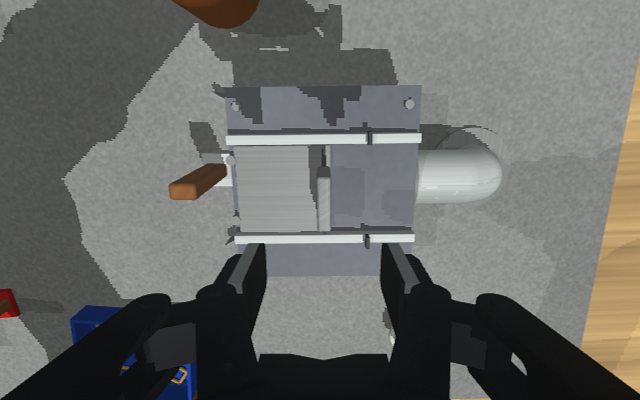

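```bash
python3 -c "
from h import *
s=load('w7')
for p in [(.5767,-.169,.127),(.5751,-.1692,.127)]: print(proj(s,p))
for v in (178,231): print(onz(s,323.8,v,.127))
"
```

```text
[322.84332159 204.07292659]
[323.21551188 206.27368041]
[ 0.59508675 -0.17030976  0.127     ]
[ 0.55679936 -0.168959    0.127     ]
```

Emit:
{"api": "arm_command", "payload": {"steps": [{"offset":[0.004,0,-0.313],"rot":[0,0,0]},{"offset":[0.004,0,-0.313],"rot":[0,0,0]},{"offset":[0.004,0,-0.313],"rot":[0,0,0]},{"offset":[0.004,0,-0.313],"rot":[0,0,0]},{"offset":[0.004,0,-0.313],"rot":[0,0,0]}]}}

```text
time_s: 11.27
ee_pos: [0.5767, -0.1693, 0.0911]
ee_rot: [-3.141, 0.0, -1.608]
wrist_force: [0.7, 0.4, 0.3]
gripper_width: 0.6
```

```bash
python3 z.py 8;python3 -c "
from h import *
snap('wrist','w8')"
```

```text
[ 0.5749013  -0.16877876  0.0893035 ] [ 3.13703331e+00  5.31246795e-04 -1.60829277e+00] [-1.31613134  0.39024852 -0.02240085]
```

View pics/w8.png

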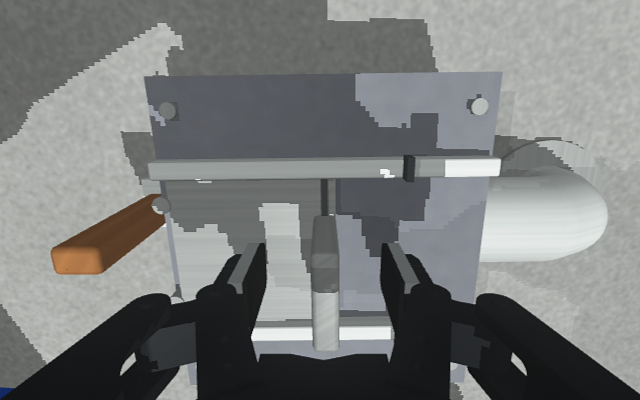

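View pics/sz8.png

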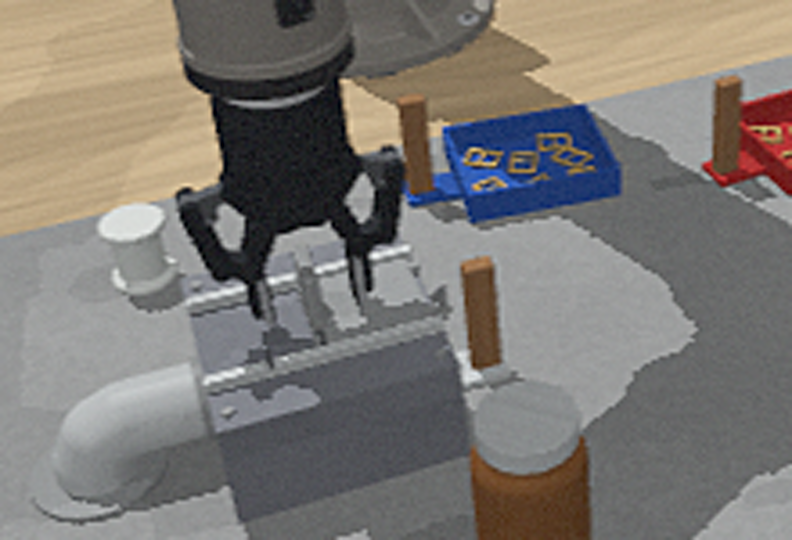

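The tab is centred between the fingers, at wrist pixel (325,315). I'll raise 2 mm and grip it.

Emit:
{"api": "arm_command", "payload": {"steps": [{"offset":[0,0,0.02],"rot":[0,0,0]},{"offset":[0,0,0],"rot":[0,0,0]},{"offset":[0,0,0],"rot":[0,0,0]},{"offset":[0,0,0],"rot":[0,0,0]},{"offset":[0,0,0],"rot":[0,0,0]}], "fingers": 1, "squeeze": 60}}

```text
time_s: 11.83
ee_pos: [0.5773, -0.1697, 0.095]
ee_rot: [-3.14, 0.0, -1.609]
wrist_force: [-2.9, 0.3, 11.6]
gripper_width: 0.106
```

Emit:
{"api": "arm_command", "payload": {"steps": [{"offset":[0,0,0],"rot":[0,0,0]},{"offset":[0,0,0],"rot":[0,0,0]},{"offset":[0,0,0],"rot":[0,0,0]},{"offset":[0,0,0],"rot":[0,0,0]},{"offset":[0,0,0],"rot":[0,0,0]}]}}

```text
time_s: 12.25
ee_pos: [0.5774, -0.1697, 0.095]
ee_rot: [-3.14, 0.0, -1.609]
wrist_force: [-2.5, 1.4, 10.4]
gripper_width: 0.106
```

```bash
python3 z.py 9;python3 -c "
from h import *
snap('wrist','w9')"
```

```text
[ 0.57735623 -0.16964497  0.09500861] [-3.13960327e+00  2.35592972e-04 -1.60863103e+00] [-2.57892539 -0.29496575 10.83357366]
```

View pics/w9.png

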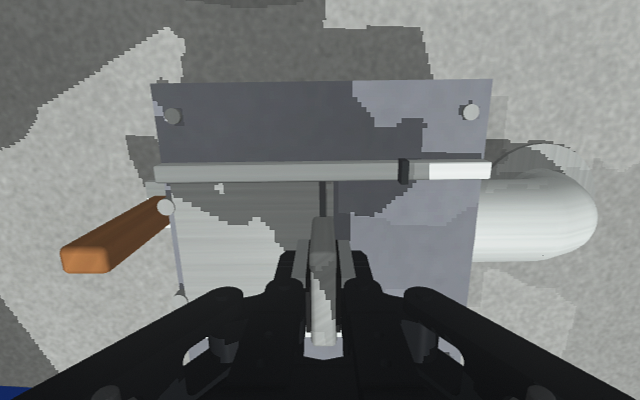

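Emit:
{"api": "arm_command", "payload": {"steps": [{"offset":[-0.0013,-0.04,0.005],"rot":[0,0,0]},{"offset":[-0.0013,-0.04,0.005],"rot":[0,0,0]},{"offset":[-0.0013,-0.04,0],"rot":[0,0,0]},{"offset":[-0.0013,-0.04,0],"rot":[0,0,0]},{"offset":[-0.0013,-0.04,0],"rot":[0,0,0]}]}}

```text
time_s: 12.82
ee_pos: [0.5769, -0.1845, 0.095]
ee_rot: [-3.14, 0.001, -1.609]
wrist_force: [1.8, 6.7, 7.0]
gripper_width: 0.107
```

Emit:
{"api": "arm_command", "payload": {"steps": [{"offset":[-0.0013,-0.04,0],"rot":[0,0,0]},{"offset":[-0.0013,-0.04,0],"rot":[0,0,0]},{"offset":[-0.0013,-0.04,0],"rot":[0,0,0]},{"offset":[-0.0013,-0.04,0],"rot":[0,0,0]},{"offset":[-0.0013,-0.04,0],"rot":[0,0,0]}]}}

```text
time_s: 13.23
ee_pos: [0.5765, -0.1991, 0.095]
ee_rot: [-3.14, 0.001, -1.608]
wrist_force: [2.3, 8.3, 9.2]
gripper_width: 0.106
```

Emit:
{"api": "arm_command", "payload": {"steps": [{"offset":[0,0,0],"rot":[0,0,0]},{"offset":[0,0,0],"rot":[0,0,0]},{"offset":[0,0,0],"rot":[0,0,0]},{"offset":[0,0,0],"rot":[0,0,0]},{"offset":[0,0,0],"rot":[0,0,0]}]}}

```text
time_s: 13.65
ee_pos: [0.5765, -0.199, 0.095]
ee_rot: [-3.14, 0.001, -1.608]
wrist_force: [2.3, 7.3, 8.6]
gripper_width: 0.108
```

```bash
python3 z.py 10;python3 -c "
from h import *
s=snap('wrist','w10');c=s['color'][120:300,220:500,::-1]; cv2.imwrite('pics/w10z.png',cv2.resize(c,None,fx=2.8,fy=2.8,interpolation=cv2.INTER_CUBIC))"
```

```text
[ 0.57655614 -0.19899308  0.0950334 ] [-3.14007278e+00  1.01998841e-03 -1.60841310e+00] [2.39705162 7.42985331 7.77189655]
```

View pics/w10z.png

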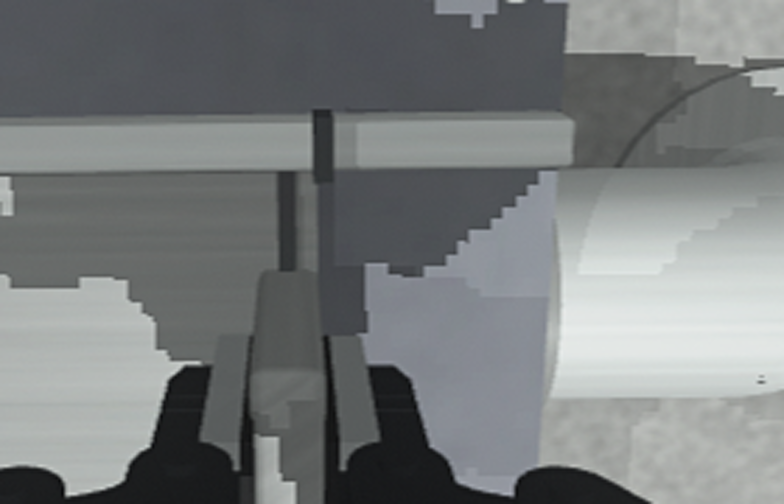

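View pics/sz10.png

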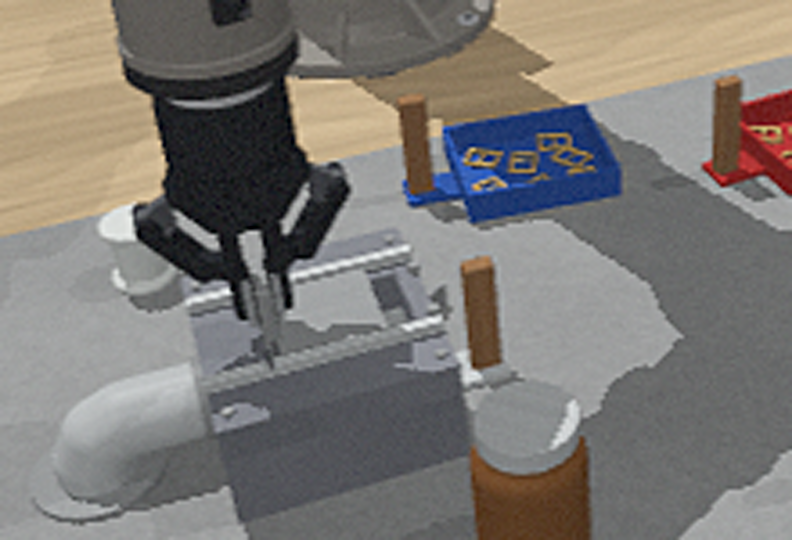

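```bash
cat > bar.py <<'E'
from h import *
import sys
s=load(sys.argv[1]);n=np.array([.035,.9994])
g=lambda u,v:((u+.5)/2.8-.5+220,(v+.5)/2.8-.5+120)
b=list(map(float,sys.argv[2:6]))
for zb in (.086,.089):
  for zm in (.085,.094):
    B=onz(s,*g(b[0],b[1]),zb);M=onz(s,*g(b[2],b[3]),zm);print(zb,zm,B.round(4),M.round(4),'remaining mm',1000*(B-M)[:2]@n)
E
python3 bar.py w10 287 185 323 165
```

```text
0.086 0.085 [ 0.6093 -0.1998  0.086 ] [ 0.6123 -0.2058  0.085 ] remaining mm 5.916859507939527
0.086 0.094 [ 0.6093 -0.1998  0.086 ] [ 0.6143 -0.2056  0.094 ] remaining mm 5.607985969148421
0.089 0.085 [ 0.6101 -0.1998  0.089 ] [ 0.6123 -0.2058  0.085 ] remaining mm 5.904230059877748
0.089 0.094 [ 0.6101 -0.1998  0.089 ] [ 0.6143 -0.2056  0.094 ] remaining mm 5.595356521086642
```

Emit:
{"api": "arm_command", "payload": {"steps": [{"offset":[-0.0005,-0.0155,0],"rot":[0,0,0]},{"offset":[-0.0005,-0.0155,0],"rot":[0,0,0]},{"offset":[-0.0005,-0.0155,0],"rot":[0,0,0]},{"offset":[-0.0005,-0.0155,0],"rot":[0,0,0]},{"offset":[-0.0005,-0.0155,0],"rot":[0,0,0]}]}}

```text
time_s: 14.22
ee_pos: [0.5764, -0.2046, 0.095]
ee_rot: [-3.14, 0.001, -1.608]
wrist_force: [2.5, 8.7, 9.6]
gripper_width: 0.105
```

Emit:
{"api": "arm_command", "payload": {"steps": [{"offset":[0,0,0],"rot":[0,0,0]},{"offset":[0,0,0],"rot":[0,0,0]},{"offset":[0,0,0],"rot":[0,0,0]},{"offset":[0,0,0],"rot":[0,0,0]},{"offset":[0,0,0],"rot":[0,0,0]}]}}

```text
time_s: 14.63
ee_pos: [0.5764, -0.2047, 0.095]
ee_rot: [-3.14, 0.001, -1.608]
wrist_force: [2.1, 8.6, 9.1]
gripper_width: 0.108
```

```bash
python3 z.py 11;python3 -c "
from h import *
s=snap('wrist','w11');c=s['color'][120:300,220:500,::-1]; cv2.imwrite('pics/w11z.png',cv2.resize(c,None,fx=2.8,fy=2.8,interpolation=cv2.INTER_CUBIC))"
```

```text
[ 0.57641256 -0.2046214   0.09503355] [-3.14008962e+00  1.20980695e-03 -1.60824632e+00] [1.92025732 8.43478601 9.24469273]
```

View pics/w11z.png

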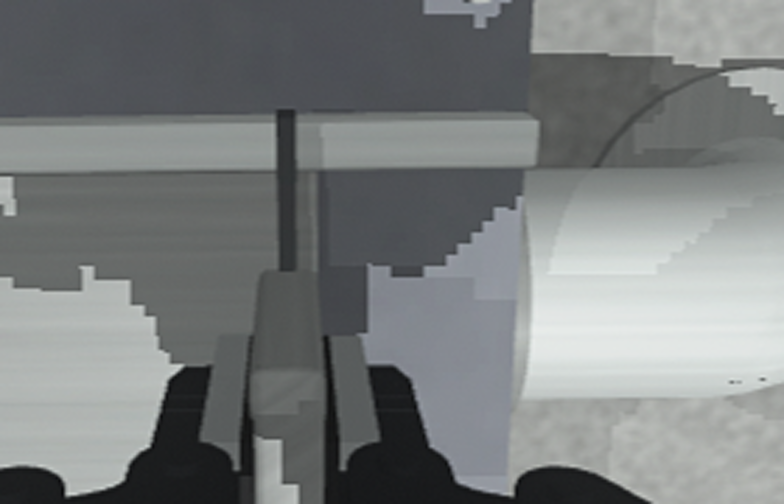

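View pics/sz11.png

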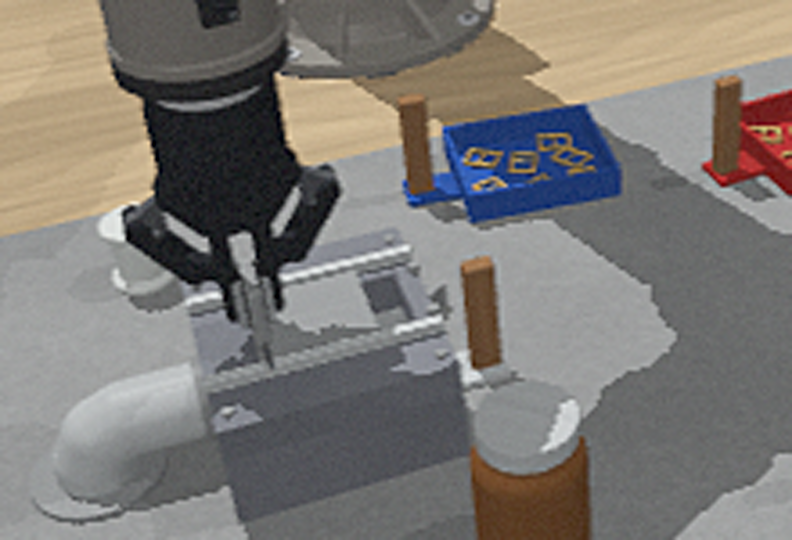

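View pics/tz11.png

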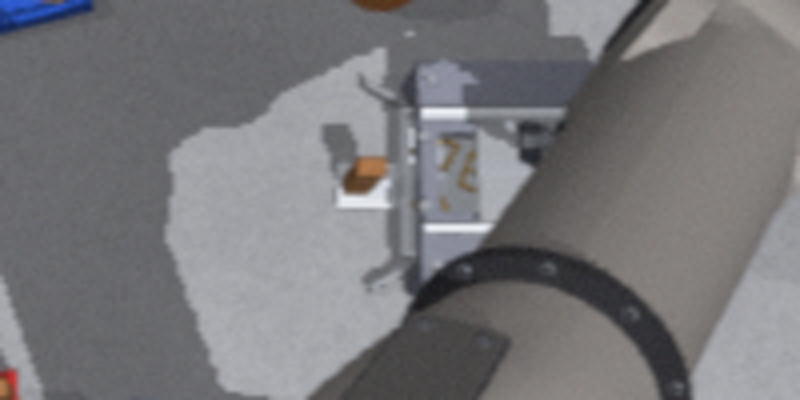

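Run:
```python
from h import *
s=load('t11')
for p in [(.5795,-.089,.028),(.5805,-.059,.095),(.5805,-.048,.095),(.5805,-.048,.006)]:
  u,v=proj(s,p);print(p,(u-290+.5)*4-.5,(v-145+.5)*4-.5)
sign_off()
```

```text
(0.5795, -0.089, 0.028) 400.5883484218143 180.77934630494428
(0.5805, -0.059, 0.095) 371.8654349535532 165.62232527183357
(0.5805, -0.048, 0.095) 356.1349448705764 166.02570651063036
(0.5805, -0.048, 0.006) 341.0665711495976 185.44044227639245
the job is handed in; nothing more can be done
```

The tray is fully in under the hood. The shutter is held at half travel by its tab, and I handed the job in at about 15 s with the fingers still gripping it.

- **Tray:** I gripped the aluminium tray by its wooden grip, lined it up with the tunnel and slid it in flat. It stopped with the tool at y = -0.0603 m, about 1 mm past the -0.059 m I expected. The push force rose from 5 N to 18 N there. After release, and again in the last pictures, the tray was still in.
- **Shutter:** The tool moved the tab 35.0 mm from its closed position. In the last wrist picture the dark bar at the tab's foot lines up with the visible half-travel mark; the arm hides the other one. The force along the slide was 8.5 N, as expected for the spring at half travel, and the grip did not slip. It was never taken past half travel.
- **Bystanders:** I touched neither the jar, the spool, the mallet nor the coloured look-alike trays. The arm hides the mallet and part of the spool in the last pictures, so I did not check those two at the end.

Two checks were less clean:
- **Grip position:** the scene and wrist views of the tray's grip differed by about 5 mm, because I picked a blurred edge. The stop contact and the position of the tray's rim in the top view agree with fully in.
- **Downward force:** the gripper pressed down on the tab with about 9 N throughout. On the tray, the vertical force ran from about 4 N of lift to 13 N of press.

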